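# Pin a specimen manipulator joint and show it to the inspection camera

## Task

Join the two halves of the specimen manipulator lying in the assembly nest: push the thumb-headed pin from its holder down through fork and swing arm until its flange sits flush on the fork. Then lift the joined manipulator out and hold it still before the inspection camera, the pin joint straight ahead of the lens and 120 mm from its glass, pin upright with its head on top, the fork broadside to the camera (either way round). Finish while still holding it there, and leave the small box and the vials where they stand.

Things in the scene. Friction and masses are not known exactly. Their poses are not given: they have to be found in the camera images.
- nest: Fixed grey plastic nest, base plate 150 x 70 x 8 mm, lips up to 44 mm high. Origin on the bench under the joint's hole; +x runs along the work from fork handle to cork pad, z up. The fork lies 30 mm above the bench between 8 to 12 mm lips with 1 mm play, over a 16 mm clearance hole. Its handle sticks out free beyond x = -36 mm, underside at least 22 mm above what is below.
- fork: Loose aluminium fork (90 g) in the nest. Origin on its hole's axis at its underside; +x away from the handle, z up along the hole. Two cheeks 34 x 28 x 6 mm (z 0 to 6 and 18 to 24 mm, x -18 to 16 mm) with 12 mm holes, a bridge at x -30 to -18 mm, a straight handle 16 mm wide (y) and 24 mm high from x -85 to -30 mm.
- fork_seat (a point): Point on the fork: centre of the hole at the top face of the upper cheek (24 mm above the fork's underside), where the pin's flange must come to sit.
- fork_joint (a point): Point on the fork: middle of the joint, on the hole's axis 12 mm above the fork's underside. This is the point to be shown to the camera.
- fork_grip (a point): Point on the fork: middle of the handle, 55 mm from the hole's axis towards -x of the fork, 12 mm above its underside; pinch here across the 16 mm width.
- swing_arm: Loose aluminium swing arm (35 g); its lug, 24 mm wide and 10 mm thick, lies between the fork's cheeks with its 12 mm eye under the fork's hole; a 14 mm wide bar leads along +x to a 32 mm round cork pad 72 mm from the eye. Origin on the eye's axis at its underside. Once pinned it hangs in the fork with a few degrees of play.
- lug_eye (a point): Point on the swing arm: centre of its eye.
- pin: Loose steel pin (30 g) standing in the pin holder. Origin at the underside of its flange, on its axis, z up through the head. Shank 9 mm across, 34 mm long below the origin, last 6 mm tapered; flange 18 mm across, 4 mm thick; knurled thumb head 14 mm across from 4 to 20 mm above the origin. It slides freely in the 12 mm holes.
- pin_holder: Fixed grey plastic block 44 x 44 x 40 mm with a 12 mm hole straight down its middle in which the pin stands, flange on top. Origin at the centre of its underside.
- camera_stand: Fixed inspection camera stand at the back right, tall enough to catch a sweeping arm: base 90 x 90 x 10 mm, post 16 mm thick, 340 mm high. Origin under the post; the camera looks along its -x. The grey camera head, 44 mm wide and high, is clamped on the post with its lens axis 160 to 240 mm above the bench (varies); the lens glass is 100 mm from the post's axis.
- lens (a point): Centre of the lens glass of the inspection camera. Axes: the lens looks along -x, level; y is level across the view, z up.
- view_point (a point): Where the joint must be shown: on the lens axis, 120 mm in front of the lens glass. Same axes as the lens: -x is the way the camera looks, y level across the view (the fork's x axis must lie along it, either way round), z up.
- small_box: Bystander: loose white specimen box 38 x 38 x 38 mm. Origin under its centre.
- vial_0: Bystander: loose glass vial 16 x 16 x 51 mm with the pale ribbed cap, in the flat tray. Origin under its centre.
- vial_1: Bystander: loose glass vial 16 x 16 x 51 mm with a smooth dark cap, next to vial_0 in the flat tray. Origin under its centre.
Not all that is in view belongs to the job. What is shaped like the fork but orange is not meant. Leave any green look-alike of the swing_arm alone.

How it is judged (in metres and radians):
On the way, in this order (a step that is already met when the one before it is completed fails the run):
1. the pin is pushed fully home through fork and arm, while they still lie in the nest (distance between pin and fork_seat below 0.004 m and distance between lug_eye and fork_joint below 0.006 m and angle between the z axis of pin and the z axis of fork, either way round below 0.2 rad and height (world z) of fork below 0.045 m), for 0.2 s.
2. the joined manipulator is lifted clear of the nest with the pin in place (distance between pin and fork_seat below 0.004 m and distance between lug_eye and fork_joint below 0.006 m and angle between the z axis of pin and the z axis of fork, either way round below 0.2 rad and height (world z) of fork above 0.09 m), for 0.2 s.
At the end, for the whole second after the job is handed in: Joined manipulator held still in the air: pin flange within 4 mm of its seat, arm on the pin; joint within 15 mm of the lens axis and 95 to 145 mm from the lens glass; fork upright within 0.15 rad, broadside within 0.2 rad; only the gripper carries it (distance between pin and fork_seat below 0.004 m and distance between lug_eye and fork_joint below 0.006 m and angle between the z axis of pin and the z axis of fork, either way round below 0.2 rad and x of fork_joint in the frame of view_point between -0.025 and 0.025 m and y of fork_joint in the frame of view_point between -0.015 and 0.015 m and z of fork_joint in the frame of view_point between -0.015 and 0.015 m and angle between the x axis of fork and the y axis of view_point, either way round below 0.2 rad and angle between fork's own z axis and vertical below 0.15 rad and contact force between fork and the fingers above 1 N and contact force between fork and nest below 0.1 N and contact force between each of fork, swing_arm and camera_stand below 0.1 N and height (world z) of fork above 0.1 m and linear speed of fork below 0.02 m/s and angular speed of fork below 0.15 rad/s); the arm keeps its last pose, push and grip.
It fails at once if a bystander (small box or one of the two vials) is moved by more than 30 mm (distance of any of vial_0, vial_1, small_box from where it was at the start of the episode above 0.03 m).
It also fails if it takes over 54 s, if anything falls off the work surface, if the arm or the gripper's body presses on something with over 40 N, if the wrist force passes 120 N, or if a joint passes its speed limit or range.

## Robot

A 6-joint arm with a two-finger parallel gripper is mounted at the origin on a cart in front of the work surface, level with it; the furniture and walls round the work are solid. World frame = base frame: x ahead of the robot, y to its left, z up, the work surface at z = 0. Lengths are in m, angles in degrees, forces in N, time in s.
With the tool pointing down it reaches from about 0.225 to 0.875 m from the base axis. Payload 3.4 kg.
Tool frame: the origin (TCP) lies at the very end of the fingers, on their centre line; the grasp point (between the pads) lies grasp_offset behind it (grasp_offset is the distance from the TCP to the grasp point, in m); z points along the fingers, y is the line along which they close (so a half turn about z gives the same grasp; the last joint's range is limited). The gripper opens to 85 mm and grips with 20 to 120 N. Pads are 22 mm wide; open, the fingers measure 114 mm over their backs; the gripper's body (76 mm by 85 mm) begins 54 mm behind the grasp point. The pads swing forward as they close: fully open they stand 13 mm farther back than shut.
Start: joints at [-75.516, 15.808, 86.224, -0, 77.962, -6.933], TCP at [0.21, -0.535, 0.207] pointing down, gripper open.
Joint ranges: [-165.64, 165.64], [-43.16, 119.46], [12.63, 154.43], [-67.54, 247.53], [6.08, 155.33], [-154.97, 154.97]. Speed limits (degrees/s): [147.25, 147.25, 180, 180, 180, 180].

## Interface

Orientations are given as a 3x3 rotation matrix whose columns are the frame's x, y, z axes.
In Python, from bench import observe, snapshot, calibration, sign_off, silhouettes, pinpoint, grasp_offset gives the robot as it stands. The module is installed in compiled form; this text tells all that it offers.
- The arm moves only by the shell command python3 -m creep 'ROWS' [OPENING] [FORCE]. ROWS is text: rows parted by semicolons, each of 4 numbers parted by spaces: the shift along the tool's x, y, z in cm, then the turn about the tool's z in rad. A call has 1 to 5 rows; each row is the pose to reach, as a shift and turn from the pose commanded when the call began, along the tool's axes at that moment; what a row does not reach only later rows make up. A row lasts 1/12 s, in which the tool goes at most 41.7 mm and 7.16 degrees, less where a joint would pass 70% of its speed; a pose out of reach is approached as far as the arm can. A call with a gripper value outside its range is refused whole. OPENING is the finger opening in cm, from 0 to 8.54, set as the call begins (- or left out, the last holds). The fingers move at their own pace and stop on an object; FORCE is the grip in N (left out, the last holds). Time passes only in rows, so rows that repeat a pose let the fingers close. It gives the time, the measured TCP pose, the force, the opening and the grip force at its end, in the units of the state.
- observe(): the state, without advancing time (a new reading comes with each control period).
- snapshot(name): name is "side" or "top"; returns the picture (384x512x3 uint8, red, green, blue); there is no depth.
- calibration(name): a dict with "fx", "fy", "cx", "cy" (pixels), "distortion" ([k1, k2, p1, p2, k3] as OpenCV has them; the pictures are not rectified), "T" (4x4, takes a point from camera to world coordinates). Camera axes: x right, y down, z forward; pixel columns grow to the right and rows downward; lengths in m; the calibration is good to about 2 mm. A picture is of the moment at which its call begins. calibration takes no time and is no camera call.
- sign_off(): hands the job in; it is judged then, once.
Trained networks look in the newest picture that a camera, given by its name, has taken for a name from the list of things; names that differ only in an ending like _2 or _b are one class to them, and where a whole thing is asked for, a point or a joint stands for the part that bears it (a point fixed in the world has none). Each returns a list of dicts, best first, with "conf" (0 to 1); they miss things now and then, are a little off and sometimes report something else, mostly with a low value. They report only what shows in the picture. A call takes as long as a camera call. They do not tell look-alikes from the thing itself.
- silhouettes(camera, target): "region" (384x512 bool, what is visible of it) and "location" ([column, row] in pixels, amid what is visible of it).
- pinpoint(camera, target): "location" ([column, row] in pixels: a listed point, or the origin of a listed thing).
The state is a dict: "time_s": time; "q": joint angles; "joint_vel": joint speeds; "effort": joint torques, N m; "tool_pos": TCP position; "eef_rot": TCP orientation; "ft_force": force on the tool from outside, world axes, zero at the start; "wrist_torque": the same for the moment, N m; "grip_width": finger opening in m; "grasp_force": force on a finger pad.
Only numpy, scipy, OpenCV 4.12 (cv2) and the standard library are available. Lean on these libraries where they do the work, as an engineer would, in place of code of your own. Each camera call takes 0.05 s, during which the arm holds its last target. There are 200 camera calls.

## Working session

There is one attempt and no reset: what is moved stays moved. The work goes in short steps, Python scripts to look and compute and a shell command to move; the robot and the scene stay as the last step left them, time stands still between calls to the robot, and variables do not carry over. Pictures are saved under pics/ and viewed, at most 10 in all, crops included, and the job is handed in when it is done.

```bash
mkdir -p pics; ls
python3 - <<'E'
from bench import *
import cv2,numpy as np
s=observe();print(s['tool_pos'],s['eef_rot'],grasp_offset,s['time_s'])
ims=[]
for c in("side","top"):
    im=snapshot(c);K=calibration(c);print(c,np.round(K['T'],3).tolist(),K['fx'],K['distortion'])
    cv2.imwrite(f'pics/{c}0.png',cv2.resize(im[:,:,::-1],(800,600),interpolation=cv2.INTER_CUBIC))
    for t in ['fork_seat','fork_grip','fork_joint','lug_eye','pin','pin_holder','nest','fork','swing_arm','lens','camera_stand','small_box','vial_0']:
        print(c,t,[(np.round(d['location']).tolist(),round(d['conf'],2)) for d in pinpoint(c,t)][:4])
E
```

```text
pics
[ 0.20983343 -0.53473678  0.20563378] [[ 9.30944641e-01  3.65160061e-01 -4.53237588e-04]
 [ 3.65160270e-01 -9.30942956e-01  1.78633454e-03]
 [ 2.30359690e-04 -1.82848293e-03 -9.99998302e-01]] 0.0187 0.0
side [[-1.0, -0.002, 0.02, 0.562], [-0.019, 0.376, -0.926, 0.762], [-0.005, -0.927, -0.376, 0.476], [0.0, 0.0, 0.0, 1.0]] 372.4157239876897 [-0.05938919  0.          0.          0.          0.        ]
side fork_seat [([288.0, 260.0], 0.74), ([356.0, 277.0], 0.58)]
side fork_grip [([331.0, 266.0], 0.57), ([283.0, 253.0], 0.53)]
side fork_joint [([287.0, 264.0], 0.77), ([288.0, 228.0], 0.65), ([352.0, 279.0], 0.56)]
side lug_eye [([334.0, 242.0], 0.88), ([285.0, 265.0], 0.85)]
side pin [([226.0, 286.0], 0.63)]
side pin_holder [([230.0, 303.0], 0.94)]
side nest [([286.0, 283.0], 0.82), ([240.0, 251.0], 0.15)]
side fork [([350.0, 284.0], 0.76), ([283.0, 272.0], 0.63), ([232.0, 303.0], 0.26)]
side swing_arm [([334.0, 244.0], 0.88), ([287.0, 267.0], 0.53)]
side lens [([218.0, 167.0], 0.79), ([183.0, 232.0], 0.62)]
side camera_stand [([181.0, 232.0], 0.78)]
side small_box [([243.0, 248
[... 369 characters left out ...]
_grip [([241.0, 210.0], 0.79), ([325.0, 217.0], 0.71), ([234.0, 248.0], 0.6), ([294.0, 113.0], 0.42)]
top fork_joint [([220.0, 262.0], 0.63), ([222.0, 211.0], 0.61)]
top lug_eye [([284.0, 258.0], 0.72), ([218.0, 207.0], 0.71)]
top pin [([192.0, 169.0], 0.49)]
top pin_holder [([196.0, 170.0], 0.83)]
top nest [([224.0, 209.0], 0.83), ([219.0, 207.0], 0.68)]
top fork [([220.0, 208.0], 0.56), ([222.0, 263.0], 0.54)]
top swing_arm [([280.0, 261.0], 0.57), ([224.0, 206.0], 0.5), ([327.0, 214.0], 0.41), ([223.0, 209.0], 0.27)]
top lens [([305.0, 139.0], 0.64)]
top camera_stand [([296.0, 114.0], 0.81)]
top small_box [([272.0, 173.0], 0.71)]
top vial_0 [([327.0, 216.0], 0.39), ([315.0, 214.0], 0.38)]
```

View pics/side0.png

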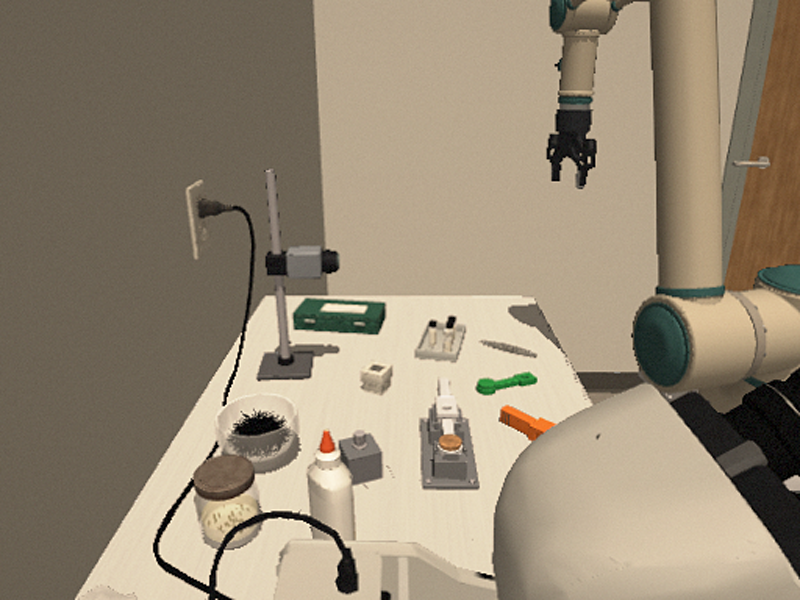

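View pics/top0.png

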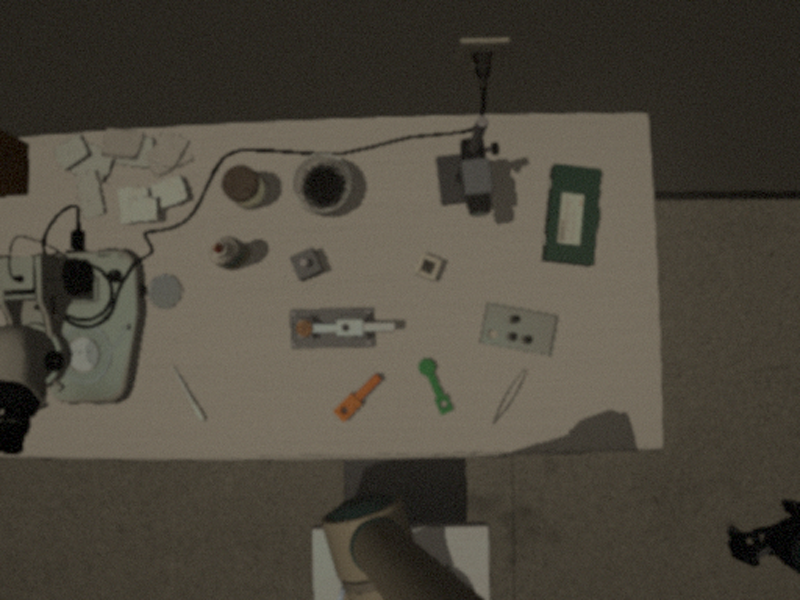

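Side view: the grey nest with the bright fork is at (449,440), its handle pointing away from the camera. The pin holder is at (360,457) and the inspection camera at (305,262). The orange look-alike is at (525,420) and the green one at (507,382). Top view: nest at (333,327), pin at (307,263), lens near (475,208), orange fork (358,397), green arm (437,385). The metal parts in the nest are the ones meant, because they're grey and in the nest. I'll confirm that in a crop and triangulate.

```bash
cat > h.py <<'E'
from bench import *
import cv2,numpy as np
def ray(c,p):
    k=calibration(c);K=np.array([[k['fx'],0,k['cx']],[0,k['fy'],k['cy']],[0,0,1]])
    u=cv2.undistortPoints(np.array([[p]],float),K,np.array(k['distortion']))[0,0]
    T=k['T'];d=T[:3,:3]@np.r_[u,1];return T[:3,3],d/np.linalg.norm(d)
def proj(c,X):
    k=calibration(c);K=np.array([[k['fx'],0,k['cx']],[0,k['fy'],k['cy']],[0,0,1]])
    Ti=np.linalg.inv(k['T']);r=cv2.Rodrigues(Ti[:3,:3])[0]
    return cv2.projectPoints(np.atleast_2d(np.array(X,float)),r,Ti[:3,3],K,np.array(k['distortion']))[0][:,0]
def tri(ps,pt):
    A=0;b=0
    for c,p in(('side',ps),('top',pt)):
        o,d=ray(c,p);M=np.eye(3)-np.outer(d,d);A=A+M;b=b+M@o
    X=np.linalg.solve(A,b);e=[np.linalg.norm(proj(c,X)[0]-p) for c,p in(('side',ps),('top',pt))]
    return X,max(e)
def atz(c,p,z):
    o,d=ray(c,p);return o+d*(z-o[2])/d[2]
E
python3 - <<'E'
from h import *
S={};
for c in('side','top'):
    ims=snapshot(c)
    if c=='side': a=cv2.resize(ims[235:325,205:325,::-1],(480,360),interpolation=cv2.INTER_CUBIC)
    else: b=cv2.resize(cv2.convertScaleAbs(ims[140:280,170:310,::-1],alpha=1.6),(600,600),interpolation=cv2.INTER_CUBIC)
    S[c]={t:[(np.array(d['location']),d['conf']) for d in pinpoint(c,t)][:4] for t in['fork_seat','fork_grip','fork_joint','lug_eye','pin','pin_holder','nest','fork','swing_arm','lens','camera_stand','small_box']}
cv2.imwrite('pics/cs.png',a);cv2.imwrite('pics/ct.png',b)
for t in S['side']:
    for p,cf in S['side'][t]:
        for q,cg in S['top'][t]:
            X,e=tri(p,q)
            if e<3: print(t,np.round(X,4),'err %.1f'%e,np.round(p,1),np.round(q,1),cf,cg)
E
```

```text
fork_seat [0.5109 0.0827 0.0476] err 2.0 [286.  262.4] [221.9 206.5] 0.72 0.86
fork_seat [0.3576 0.0924 0.0227] err 0.5 [356.5 274.9] [220.6 263.7] 0.7 0.88
fork_seat [0.5135 0.0843 0.0289] err 0.8 [283.4 270.2] [221.9 206.5] 0.55 0.86
fork_grip [0.4015 0.0549 0.0159] err 0.5 [332.6 267.9] [234.  247.2] 0.84 0.76
fork_grip [0.5078 0.0264 0.0374] err 0.5 [283.4 252.8] [242.9 209.1] 0.81 0.78
fork_joint [0.3667 0.0969 0.0147] err 0.8 [352.6 279.3] [219.2 259.9] 0.84 0.78
fork_joint [0.5053 0.0829 0.0434] err 1.0 [285.6 264. ] [221.9 210.9] 0.61 0.74
lug_eye [ 0.3674 -0.08    0.0044] err 0.2 [335.6 242.7] [283.1 258.5] 0.53 0.83
pin [0.6219 0.1572 0.0485] err 0.7 [228.4 282.2] [193.5 168.2] 0.6 0.53
pin_holder [ 0.6161  0.1581 -0.0016] err 1.4 [231.4 303.3] [196.1 172.5] 0.67 0.72
nest [ 0.5096  0.0866 -0.0085] err 1.3 [285.3 285.4] [222.4 207.7] 0.97 0.83
nest [ 0.5013  0.0374 -0.044 ] err 0.7 [285.3 285.4] [240.5 211.7] 0.97 0.57
fork [0.3671 0.1018 0.0057] err 3.0 [348.7 284.2] [217.3 262.2] 0.76 0.85
fork [0.5106 0.0942 0.038 ] err 1.4 [285.8 269.2] [218.  207.2] 0.67 0.73
swing_arm [0.5089 0.0793 0.0292] err 0.0 [284.6 268.8] [223.7 208.8] 0.67 0.52
swing_arm [ 0.5026  0.0339 -0.0007] err 1.2 [284.6 268.8] [240.9 211.7] 0.67 0.4
lens [ 0.6695 -0.1352  0.1876] err 0.3 [218.  167.9] [306.2 138.2] 0.63 0.91
camera_stand [ 0.768  -0.1223  0.003 ] err 1.0 [184.7 234.9] [293.8 114.1] 0.63 0.82
small_box [ 6.091e-01 -5.970e-02  1.000e-04] err 0.2 [241.3 247.8] [273.4 171.9] 0.78 0.47
```

View pics/ct.png

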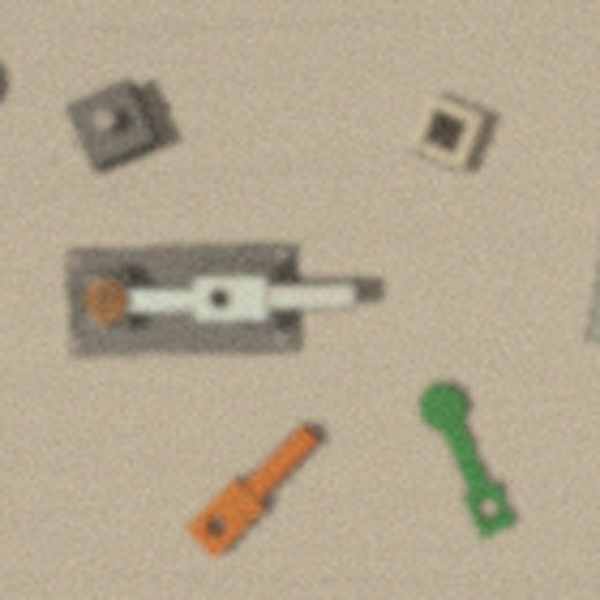

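View pics/cs.png

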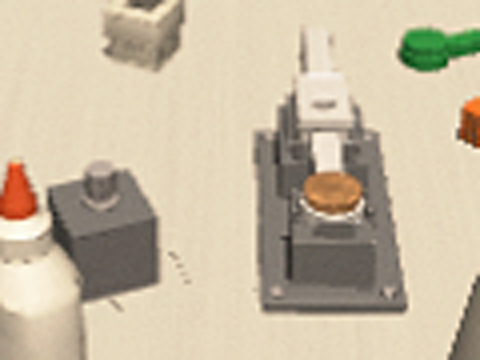

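The crops confirm it. The silver fork with its hole at crop (220,298) and the arm with the cork pad lie in the grey nest. The pin stands in its grey block at (106,120), and the orange and green look-alikes lie outside. Next I refine the hole, pin head and handle from hand-read pixels.

Run:
```python
from h import *
t=lambda x,y:np.array([(x+.5)/(600/140)-.5+170,(y+.5)/(600/140)-.5+140])
s=lambda x,y:np.array([(x+.5)/4-.5+205,(y+.5)/4-.5+235])
for n,a,b in[('hole',s(323,103),t(220,298)),('headtop',s(101,168),t(106,119)),('cork',s(332,190),t(105,301)),('handle end top',s(316,30),t(353,294))]:
    print(n,tri(a,b), 'top@z', atz('top',b,{'hole':.054,'headtop':.06,'cork':.05,'handle end top':.054}[n]),'side@z',atz('side',a,{'hole':.054,'headtop':.06,'cork':.05,'handle end top':.054}[n]))
# axis of handle/pin by silhouettes averaged
for c in('side','top'):
  snapshot(c)
  for tgt in('pin','fork','swing_arm','nest','pin_holder'):
    for d in silhouettes(c,tgt)[:3]:
      r=d['region'];ys,xs=np.nonzero(r)
      (cx,cy),(w,h),a=cv2.minAreaRect(np.c_[xs,ys].astype(np.float32))
      print(c,tgt,round(d['conf'],2),np.round([xs.mean(),ys.mean()],1),'rect',np.round([cx,cy,w,h,a],1),'bb',xs.min(),xs.max(),ys.min(),ys.max())
print(proj('top',[[.51,.0827,.054],[.51,-.0,.054]]))
```

```text
hole (array([0.50813483, 0.08448424, 0.0534998 ]), np.float64(0.08679173342674212)) top@z [0.50794943 0.08444925 0.054     ] side@z [0.50838024 0.08527389 0.054     ]
headtop (array([0.62100213, 0.15315914, 0.05879071]), np.float64(0.29972305755251266)) top@z [0.62146029 0.15298996 0.06      ] side@z [0.62024324 0.15500585 0.06      ]
cork (array([0.50805169, 0.1573928 , 0.04975553]), np.float64(0.09828036993488981)) top@z [0.50786105 0.15736929 0.05      ] side@z [0.50827163 0.1577264  0.05      ]
handle end top (array([0.50782298, 0.00156563, 0.05120331]), np.float64(0.23046559817673268)) top@z [0.50833687 0.00145365 0.054     ] side@z [0.5076487  0.00662256 0.054     ]
side pin 0.57 [229.6 281.4] rect [229.5 281.   12.    7.   90. ] bb 226 233 275 287
side fork 0.96 [335.4 269.9] rect [334.8 271.   33.5  15.3  22.6] bb 320 353 259 281
side fork 0.58 [284.1 255.7] rect [285.  253.5  14.   25.    0. ] bb 278 292 241 266
side swing_arm 0.65 [287.1 280.2] rect [287.5 278.   22.   15.   90. ] bb 280 295 267 289
side swing_arm 0.61 [322.9 244.6] rect [324.  245.   10.7  38.5  81.9] bb 3
[... 230 characters left out ...]
 293.8  29.8  25.2  76. ] bb 217 244 278 310
top fork 0.86 [230.4 209.4] rect [234.  209.5   9.   36.   90. ] bb 216 252 205 214
top fork 0.82 [227.6 254.8] rect [229.  253.    9.9  36.8  45. ] bb 213 244 239 269
top swing_arm 0.66 [277.7 244.6] rect [278.8 246.1  35.8  10.3  63.4] bb 268 288 230 263
top swing_arm 0.49 [199.3 210.1] rect [201.5 210.   10.   25.   90. ] bb 189 214 205 215
top nest 0.74 [200. 210.] rect [201.5 210.   10.   25.   90. ] bb 189 214 205 215
top nest 0.67 [212.2 209.5] rect [213. 209.  26.  54.  90.] bb 186 240 196 222
top pin_holder 0.85 [195.8 168.9] rect [195.7 168.8  18.   17.7  66.8] bb 185 206 159 179
[[221.58450916 208.36625782]
 [252.51227182 207.57866409]]
```

```bash
python3 -m creep '0 0 0 -0.12; 0 0 0 -0.24; 0 0 0 -0.36; 0 0 0 -0.48; 0 0 0 -0.6' 5 30; python3 -m creep '0 0 0 -0.12; 0 0 0 -0.24; 0 0 0 -0.36; 0 0 0 -0.48; 0 0 0 -0.597'
```

```text
time_s: 3.72
tool_pos: [0.2099, -0.5353, 0.2065]
eef_rot: [[0.557, 0.83, 0.0], [0.83, -0.557, -0.0], [-0.0, 0.0, -1.0]]
ft_force: [-0.7, 1.0, 0.7]
grip_width: 0.0501
grasp_force: 0.0
time_s: 4.13
tool_pos: [0.21, -0.5353, 0.2065]
eef_rot: [[-0.006, 1.0, 0.0], [1.0, 0.006, -0.0], [-0.0, 0.0, -1.0]]
ft_force: [0.6, 0.2, -0.1]
grip_width: 0.0501
grasp_force: 0.0
```

```bash
python3 -m creep '3.5 2.1 0 0;7 4.2 0 0;10.5 6.3 0 0;14 8.4 0 0;17.5 10.5 0 0'; python3 -m creep '3.5 2.1 0 0;7 4.2 0 0;10.5 6.3 0 0;14 8.4 0 0;17.5 10.5 0 0';python3 -m creep '3.5 2.1 0 0;7 4.2 0 0;10.5 6.3 0 0;14 8.4 0 0;17.5 10.5 0 0'; python3 -m creep '3.5 2.1 0 0;7 4.2 1 0;10.5 6.3 2 0;14 8 3 0;16.4 9.6 5 0'
```

```text
time_s: 4.55
tool_pos: [0.3155, -0.3587, 0.2066]
eef_rot: [[0.001, 1.0, 0.0], [1.0, -0.001, -0.0], [-0.0, 0.0, -1.0]]
ft_force: [0.9, -0.8, -0.1]
grip_width: 0.0499
grasp_force: 0.0
time_s: 4.97
tool_pos: [0.4207, -0.1835, 0.2069]
eef_rot: [[0.0, 1.0, 0.001], [1.0, -0.0, -0.001], [-0.001, 0.001, -1.0]]
ft_force: [1.1, -0.3, 0.4]
grip_width: 0.0501
grasp_force: 0.0
time_s: 5.38
tool_pos: [0.5257, -0.0083, 0.2068]
eef_rot: [[-0.0, 1.0, 0.001], [1.0, 0.0, -0.0], [-0.0, 0.001, -1.0]]
ft_force: [0.8, -0.7, 0.1]
grip_width: 0.0504
grasp_force: 0.0
time_s: 5.8
tool_pos: [0.6233, 0.1576, 0.1578]
eef_rot: [[-0.002, 1.0, 0.005], [1.0, 0.002, 0.002], [0.002, 0.005, -1.0]]
ft_force: [1.2, -0.7, 1.0]
grip_width: 0.05
grasp_force: 0.0
```

```bash
python3 -m creep '-0.4 -0.2 3 0;-0.4 -0.2 6 0;-0.4 -0.2 9 0;-0.4 -0.2 10.5 0;-0.4 -0.2 11 0' 4 30
python3 - <<'E'
from h import *
a=cv2.resize(snapshot('side')[220:325,190:330,::-1],(560,420),interpolation=cv2.INTER_CUBIC)
b=cv2.resize(cv2.convertScaleAbs(snapshot('top')[140:245,170:310,::-1],alpha=1.6),(560,420),interpolation=cv2.INTER_CUBIC)
cv2.imwrite('pics/g1.png',cv2.resize(np.hstack([a,b]),(800,300)))
print(observe()['tool_pos'],observe()['ft_force'])
E
```

```text
time_s: 6.22
tool_pos: [0.6164, 0.1495, 0.0428]
eef_rot: [[-0.0, 1.0, -0.007], [1.0, 0.0, -0.001], [-0.001, -0.007, -1.0]]
ft_force: [-0.9, 0.2, 0.3]
grip_width: 0.04
grasp_force: 0.0
[0.61839465 0.14957351 0.045474  ] [-0.26165326  0.20272535  0.01917075]
```

View pics/g1.png

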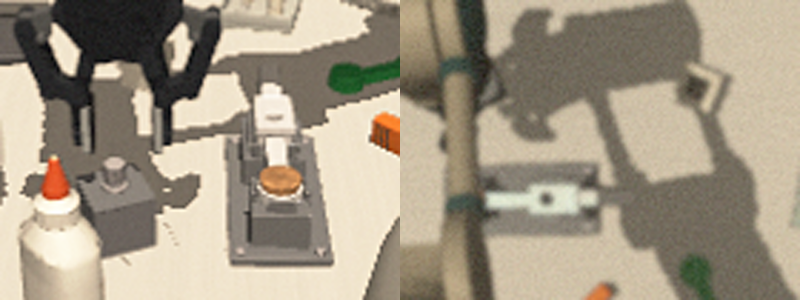

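Run:
```python
from h import *
s=observe();p=s['tool_pos'];print(p,proj('side',[p,p+[0,0,.008],[.621,.1535,.06],[.621,.1535,.044]]),atz('side',[232.7,272.5],p[2]+.006))
```

```text
[0.61839465 0.14957351 0.045474  ] [[231.24422165 281.24813245]
 [231.12730641 277.83915397]
 [229.54514225 276.17687781]
 [229.79377339 283.03667758]] [0.6168534  0.12800806 0.051474  ]
```

The picture shows the pin head at (115,165) in the left pane, but the finger tips end at rows 150-152, higher or further back than I expected. The arm hides the pin in the top view. I'll close the fingers partly and compare.

```bash
python3 -m creep '0 0 0 0;0 0 0 0;0 0 0 0' 2.4 30
python3 - <<'E'
from h import *
im=snapshot('side')[:,:,::-1].copy();p=observe()['tool_pos'];print(p)
x0,y0,k=200,245,10
a=cv2.resize(im[y0:y0+55,x0:x0+70],None,fx=k,fy=k,interpolation=cv2.INTER_CUBIC)
for X,col in((p,(0,0,255)),([.621,.1535,.044],(255,0,0))):
    q=proj('side',X)[0];cv2.circle(a,(int((q[0]-x0+.5)*k),int((q[1]-y0+.5)*k)),4,col,-1)
cv2.imwrite('pics/g2.png',a)
E
```

```text
time_s: 6.57
tool_pos: [0.6203, 0.1497, 0.0483]
eef_rot: [[0.0, 1.0, 0.003], [1.0, -0.0, 0.0], [0.0, 0.003, -1.0]]
ft_force: [-0.7, 0.1, -0.0]
grip_width: 0.0242
grasp_force: 0.0
[0.62001698 0.14971757 0.04807691]
```

View pics/g2.png

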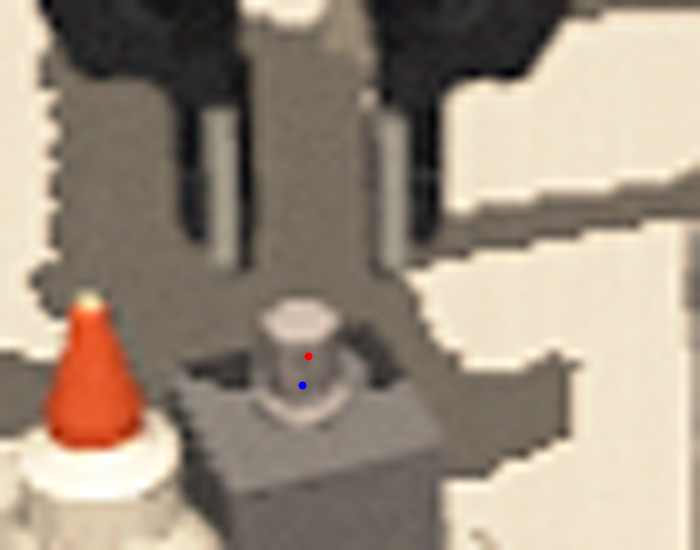

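Run:
```python
from h import *
p=np.array([.20983,-.53474,.20563]);y=np.array([.365,-.931,0])
for dz in(0,.013,.03):
  print(dz,proj('side',[p+[0,0,dz]+y*.0425,p+[0,0,dz]-y*.0425]).round(1).tolist(),proj('top',[p+[0,0,dz]+y*.0425,p+[0,0,dz]-y*.0425]).round(1).tolist())
im=cv2.imread('pics/side0.png')[120:200,530:620];print('done')
g=cv2.cvtColor(im,cv2.COLOR_BGR2GRAY)<70
for x in range(0,90,6): print(530+x, (np.nonzero(g[:,x])[0].max()+120) if g[:,x].any() else None)
```

```text
0 [[353.8, 126.0], [368.3, 130.8]] [[492.3, 318.0], [461.9, 333.2]]
0.013 [[354.1, 122.4], [368.7, 127.0]] [[495.0, 319.2], [464.3, 334.6]]
0.03 [[354.6, 117.7], [369.2, 122.0]] [[498.6, 320.9], [467.5, 336.6]]
done
530 None
536 None
542 None
548 158
554 180
560 169
566 155
572 159
578 170
584 184
590 168
596 None
602 None
608 None
614 None
```

The tips sit about 20 mm above where the reported TCP projects, and the start picture shows the same gap. Closing here settles it: the fingers either grip the head or close on nothing.

```bash
python3 -m creep '0.4 0.1 0 0;0.4 0.1 0 0;0.4 0.1 0 0;0.4 0.1 0 0' 0.6 30;python3 -m creep '0 0 0 0;0 0 0 0'
```

```text
time_s: 6.95
tool_pos: [0.62, 0.1538, 0.0466]
eef_rot: [[-0.0, 1.0, 0.0], [1.0, 0.0, -0.0], [-0.0, 0.0, -1.0]]
ft_force: [-0.3, -1.0, -0.1]
grip_width: 0.0062
grasp_force: 0.0
time_s: 7.12
tool_pos: [0.6199, 0.1536, 0.0464]
eef_rot: [[0.0, 1.0, -0.0], [1.0, -0.0, -0.0], [-0.0, -0.0, -1.0]]
ft_force: [-0.6, -0.5, 1.0]
grip_width: 0.006
grasp_force: 0.0
```

Closed on nothing, so the real finger ends are about 20 mm behind the reported TCP along the tool axis. I'll open, go down in small steps while watching force, and look again.

```bash
python3 -m creep '0 0 -0.5 0;0 0 -0.5 0;0 0 0 0;0 0 0.5 0;0 0 1 0' 3; python3 -m creep '0 0 0.2 0;0 0 0.4 0;0 0 0.4 0' 2.2
python3 - <<'E'
from h import *
im=snapshot('side')[:,:,::-1].copy();p=observe()['tool_pos'];print(p)
x0,y0,k=200,245,10
a=cv2.resize(im[y0:y0+55,x0:x0+70],None,fx=k,fy=k,interpolation=cv2.INTER_CUBIC)
cv2.imwrite('pics/g3.png',a)
E
```

```text
time_s: 7.53
tool_pos: [0.6197, 0.1536, 0.0358]
eef_rot: [[0.0, 1.0, -0.0], [1.0, -0.0, -0.0], [-0.0, -0.0, -1.0]]
ft_force: [-0.3, -0.5, 0.3]
grip_width: 0.0298
grasp_force: 0.0
time_s: 7.78
tool_pos: [0.6195, 0.1536, 0.0317]
eef_rot: [[0.0, 1.0, -0.001], [1.0, -0.0, -0.0], [-0.0, -0.001, -1.0]]
ft_force: [0.7, -0.2, -0.2]
grip_width: 0.0223
grasp_force: 0.0
[0.61973513 0.1536026  0.0320075 ]
```

View pics/g3.png

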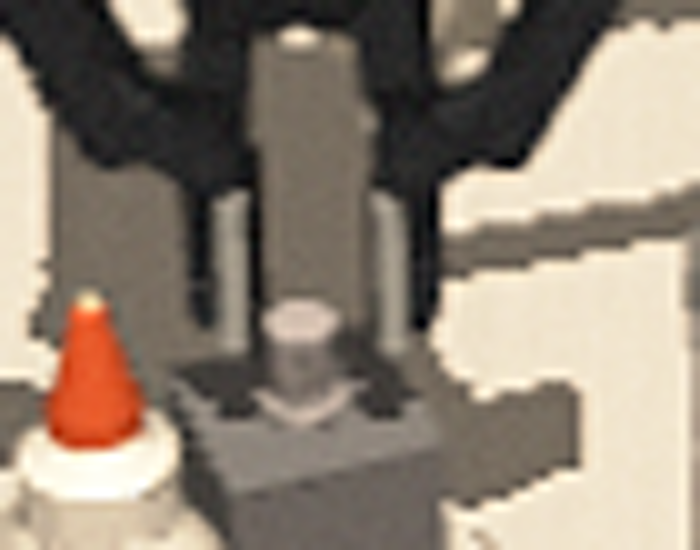

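The tips are now at crop row ~352, level with the pin head's top (z ≈ 58 mm) and centred on it. Another 10 mm down puts them just above the flange.

```bash
python3 -m creep '0 0 0.3 0;0 0 0.6 0;0 0 0.9 0;0 0 1.0 0;0 0 1.0 0'; python3 -m creep '0 0 0 0;0 0 0 0;0 0 0 0;0 0 0 0' 0.8 40
```

```text
time_s: 8.25
tool_pos: [0.6196, 0.1536, 0.022]
eef_rot: [[0.0, 1.0, -0.001], [1.0, -0.0, -0.0], [-0.0, -0.001, -1.0]]
ft_force: [-0.1, 0.5, 0.0]
grip_width: 0.0222
grasp_force: 0.0
time_s: 8.58
tool_pos: [0.6211, 0.1537, 0.0229]
eef_rot: [[0.0, 1.0, 0.002], [1.0, -0.0, 0.0], [0.0, 0.002, -1.0]]
ft_force: [1.9, 0.6, 0.7]
grip_width: 0.0117
grasp_force: 39.0
```

```bash
python3 -m creep '0 0 -0.4 0;0 0 -1.5 0;0 0 -3 0;0 0 -4.5 0;0 0 -5.5 0' - 60; python3 -m creep '0 0 0 0;0 0 0 0'
python3 - <<'E'
from h import *
im=snapshot('side')[:,:,::-1].copy();p=observe()['tool_pos'];print(p)
x0,y0,k=200,225,8
a=cv2.resize(im[y0:y0+70,x0:x0+98],None,fx=k,fy=k,interpolation=cv2.INTER_CUBIC)
cv2.imwrite('pics/g4.png',a)
for c in('side','top'):
  if c=='top':snapshot(c)
  print(c,[(d['location'],d['conf']) for d in pinpoint(c,'pin')])
  for d in silhouettes(c,'pin'):
    ys,xs=np.nonzero(d['region']);print(d['conf'],xs.mean(),ys.mean(),xs.min(),xs.max(),ys.min(),ys.max())
E
```

```text
time_s: 9.0
tool_pos: [0.6192, 0.1537, 0.0789]
eef_rot: [[-0.0, 1.0, -0.001], [1.0, 0.0, -0.0], [-0.0, -0.001, -1.0]]
ft_force: [0.6, -0.0, -0.4]
grip_width: 0.011
grasp_force: 59.1
time_s: 9.17
tool_pos: [0.6196, 0.1537, 0.078]
eef_rot: [[-0.0, 1.0, -0.0], [1.0, 0.0, 0.0], [0.0, -0.0, -1.0]]
ft_force: [-0.3, -0.2, -0.6]
grip_width: 0.0107
grasp_force: 59.1
[0.61901913 0.15360972 0.07713267]
side [([228.0, 259.4], 0.54)]
0.19 183.26829268292684 187.03340402969246 165 207 108 242
top []
```

View pics/g4.png

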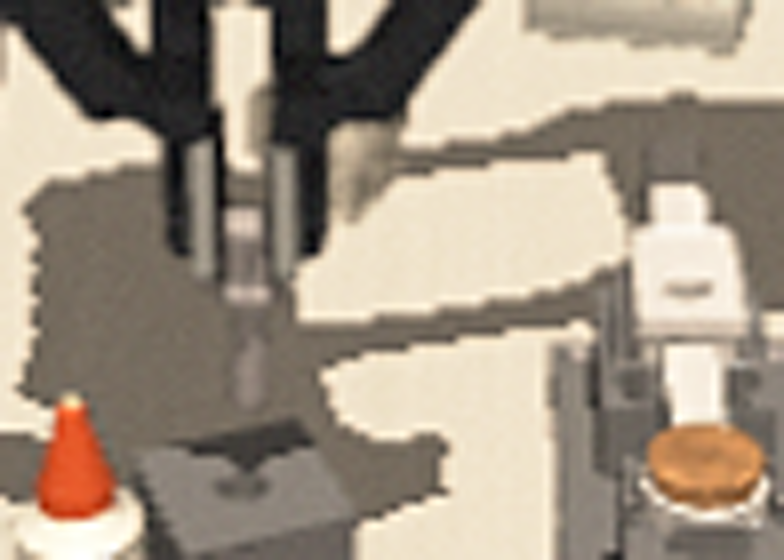

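The pin hangs upright with its head between the pads, head top at crop (240,218) and tip at (248,400). The empty holder is below it. I'll refine the pin-to-hole offset with centroids on the saved crops.

Run:
```python
from h import *
ct=cv2.imread('pics/ct.png').astype(float);cs=cv2.imread('pics/cs.png').astype(float)
t=lambda x,y:np.array([(x+.5)/(600/140)-.5+170,(y+.5)/(600/140)-.5+140])
s=lambda x,y:np.array([(x+.5)/4-.5+205,(y+.5)/4-.5+235])
def cen(im,x0,x1,y0,y1,sign,name):
    g=im[y0:y1,x0:x1].mean(2)*sign;w=np.clip(g-(g.min()+.5*(g.max()-g.min())),0,None)
    n,l,st,_=cv2.connectedComponentsWithStats((w>0).astype(np.uint8));k=1+st[1:,4].argmax();w=w*(l==k)
    Y,X=np.mgrid[y0:y1,x0:x1];r=(X*w).sum()/w.sum(),(Y*w).sum()/w.sum();print(name,r,st[k]);return r
ht=t(*cen(ct,205,236,284,312,-1,'hole top'));pt=t(*cen(ct,92,122,104,134,1,'head top'))
hs=s(*cen(cs,308,340,94,112,-1,'hole side'));ps=s(*cen(cs,84,118,159,176,1,'head side'))
a,b=tri(hs,ht),tri(ps,pt);print(a,b)
A,B=atz('top',ht,.054),atz('top',pt,.060);print(A,B,A-B)
A,B=atz('side',hs,.054),atz('side',ps,.060);print(A,B,A-B)
g=ct.mean(2);print(g[262:276,240:246].mean(1).round(),)
```

```text
hole top (np.float64(219.0301886792453), np.float64(298.1268806665033)) [  6   6  17  17 227]
head top (np.float64(101.78019150685658), np.float64(119.26511233123789)) [  0   0  23  30 592]
hole side (np.float64(325.0118714763717), np.float64(104.9125452628684)) [  5   7  23   8 153]
head side (np.float64(100.20007805385717), np.float64(164.81809734431044)) [  0   0  34  17 517]
(array([0.50758651, 0.0852009 , 0.05279702]), np.float64(0.1458610499083918)) (array([0.62085001, 0.15530968, 0.06206637]), np.float64(0.15734126600907855))
[0.50788543 0.08505779 0.054     ] [0.62137391 0.15565486 0.06      ] [-0.11348848 -0.07059707 -0.006     ]
[0.50743454 0.0871509  0.054     ] [0.6208377  0.15231802 0.06      ] [-0.11340316 -0.06516712 -0.006     ]
[111. 109. 109. 108. 109. 110. 113. 114. 116. 120. 127. 134. 141. 149.]
```

```bash
python3 -m creep '-0.5 -1 -1 0;-2 -3.8 -1 0;-4 -6.6 -1 0;-5.8 -9.4 -1 0;-6.9 -11.3 -1 0'; python3 -m creep '0 0 0 0;0 0 0 0;0 0 0 0'
python3 - <<'E'
from h import *
im=snapshot('side')[:,:,::-1].copy();p=observe()['tool_pos'];print(p)
x0,y0=255,220
a=cv2.resize(im[y0:y0+75,x0:x0+60],None,fx=7,fy=8,interpolation=cv2.INTER_CUBIC)
t=snapshot('top')[:,:,::-1]
b=cv2.resize(cv2.convertScaleAbs(t[180:240,195:245],alpha=1.7),(380,600),interpolation=cv2.INTER_CUBIC)
cv2.imwrite('pics/g5.png',np.hstack([a,b]))
for c in('side','top'):
  print(c,[(d['location'],d['conf']) for d in pinpoint(c,'pin')],[(d['location'],d['conf']) for d in pinpoint(c,'fork_seat')])
print(proj('side',[[p[0]+.0015,p[1],p[2]-.017],[.508,.085,.054]]))
E
```

```text
time_s: 9.88
tool_pos: [0.5028, 0.0832, 0.0876]
eef_rot: [[-0.0, 1.0, -0.003], [1.0, 0.0, -0.001], [-0.001, -0.003, -1.0]]
ft_force: [-0.6, -0.1, -0.3]
grip_width: 0.0108
grasp_force: 59.1
time_s: 10.13
tool_pos: [0.5079, 0.0847, 0.0883]
eef_rot: [[0.0, 1.0, 0.002], [1.0, -0.0, 0.0], [0.0, 0.002, -1.0]]
ft_force: [-0.5, -0.6, -0.3]
grip_width: 0.0109
grasp_force: 59.1
[0.50826078 0.0849013  0.08813219]
side [([287.0, 236.3], 0.47)] [([355.1, 277.3], 0.58), ([285.4, 259.5], 0.48)]
top [] [([222.2, 262.0], 0.5)]
[[284.9411981  253.25525518]
 [285.54727972 260.30637803]]
```

View pics/g5.png

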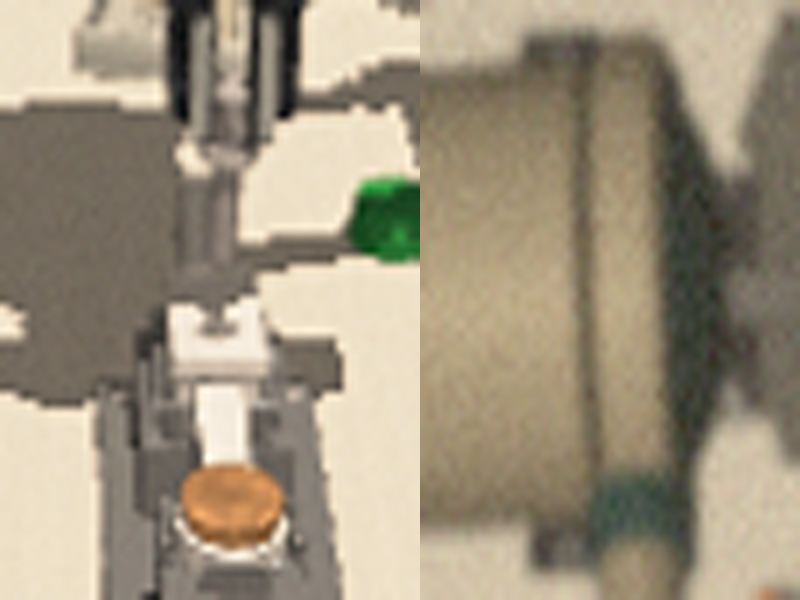

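The pin hangs above the hole: flange at crop (228,155), hole at (216,325). The arm was still settling and hides the hole from the top camera. I'll measure again numerically once it's settled.

```bash
python3 -m creep '0 0 0 0;0 0 0 0;0 0 0 0'
python3 - <<'E'
from h import *
im=snapshot('side');p=observe()['tool_pos'];print(p)
g=im.mean(2)
for r in range(232,264): print(r,g[r,274:300].round().astype(int).tolist())
print([(d['location'],d['conf']) for d in pinpoint('side','pin')])
print(proj('side',[[.508,.085,.119],[.508,.085,.105],[.508,.085,.071],[.508,.085,.054]]).round(1).tolist())
E
```

```text
time_s: 10.68
tool_pos: [0.507, 0.0848, 0.0873]
eef_rot: [[-0.0, 1.0, -0.0], [1.0, 0.0, -0.0], [-0.0, -0.0, -1.0]]
ft_force: [-0.3, 0.3, 0.0]
grip_width: 0.0109
grasp_force: 59.1
[0.50701043 0.08474788 0.08738907]
232 [227, 229, 227, 229, 210, 119, 33, 26, 75, 132, 145, 97, 136, 175, 186, 191, 139, 48, 122, 148, 118, 62, 36, 43, 87, 105]
233 [166, 164, 162, 169, 150, 95, 33, 27, 79, 130, 148, 92, 98, 134, 138, 147, 115, 49, 118, 148, 118, 58, 24, 39, 83, 101]
234 [97, 99, 95, 101, 103, 79, 43, 29, 78, 133, 148, 95, 86, 120, 104, 108, 80, 42, 119, 148, 112, 55, 25, 126, 190, 203]
235 [104, 104, 104, 103, 106, 101, 76, 58, 83, 130, 150, 93, 90, 120, 107, 98, 76, 32, 120, 148, 131, 112, 104, 188, 225, 226]
236 [105, 104, 106, 111, 108, 109, 98, 93, 99, 132, 153, 99, 80, 124, 119, 102, 74, 34, 123, 147, 178, 201, 204, 219, 221, 221]
237 [103, 106, 106, 102, 105, 105, 99, 98, 115, 125, 116, 69, 78, 115, 122, 109, 77, 42, 101, 117, 179, 220, 224, 222, 219, 222]
238 [104, 106, 105, 102, 103, 98, 174, 202, 187, 141, 92, 93, 105, 112, 119, 112, 87, 60, 144, 170, 204, 221, 221, 218, 220, 221]

[... 2699 characters left out ...]
234, 232, 176, 131, 130, 201, 237, 237, 236, 233, 190, 209, 224, 221, 221, 221, 220, 219]
260 [108, 110, 84, 63, 68, 208, 235, 231, 226, 204, 152, 135, 133, 164, 181, 222, 233, 235, 199, 195, 221, 223, 224, 223, 220, 223]
261 [89, 74, 64, 53, 76, 185, 229, 231, 218, 181, 134, 121, 141, 132, 163, 221, 233, 235, 202, 151, 156, 217, 229, 227, 227, 231]
262 [76, 54, 82, 70, 68, 175, 227, 233, 226, 224, 212, 199, 204, 217, 226, 233, 235, 235, 206, 125, 76, 125, 143, 145, 142, 142]
263 [76, 57, 72, 110, 88, 175, 229, 234, 232, 233, 234, 232, 232, 233, 235, 236, 235, 236, 220, 162, 121, 111, 99, 101, 100, 101]
[([284.1, 238.4], 0.43)]
[[286.5, 233.0], [286.3, 239.0], [285.8, 253.3], [285.5, 260.3]]
```

The shank's centre line is about 1.3 px left of the hole axis, so the pin needs roughly +2.5 mm in x. The rows agree in y. Correct and descend, watching force.

```bash
python3 -m creep '0 0.25 0.3 0;0 0.25 0.8 0;0 0.25 1.3 0;0 0.25 1.3 0;0 0.25 1.3 0'; python3 -m creep '0 0 0.2 0;0 0 0.4 0;0 0 0.6 0;0 0 0.8 0;0 0 0.8 0'
```

```text
time_s: 11.2
tool_pos: [0.5089, 0.0846, 0.0738]
eef_rot: [[0.0, 1.0, -0.002], [1.0, -0.0, -0.0], [-0.0, -0.002, -1.0]]
ft_force: [0.3, -0.3, 0.7]
grip_width: 0.0108
grasp_force: 59.1
time_s: 11.62
tool_pos: [0.5091, 0.0846, 0.0661]
eef_rot: [[-0.0, 1.0, -0.001], [1.0, 0.0, -0.0], [-0.0, -0.001, -1.0]]
ft_force: [-0.6, -0.5, 0.3]
grip_width: 0.0109
grasp_force: 59.1
```

```bash
python3 -m creep '0 0 0.2 0;0 0 0.4 0;0 0 0.6 0;0 0 0.8 0;0 0 0.8 0'
python3 - <<'E'
from bench import *;s=observe();print(s['tool_pos'],s['ft_force'])
E
```

```text
time_s: 12.03
tool_pos: [0.5091, 0.0847, 0.058]
eef_rot: [[-0.0, 1.0, -0.001], [1.0, 0.0, -0.0], [-0.0, -0.001, -1.0]]
ft_force: [0.6, 0.7, -0.4]
grip_width: 0.0112
grasp_force: 59.1
[0.50910883 0.08466952 0.05802781] [ 0.5695292   0.65604198 -0.36365712]
```

```bash
python3 -m creep '0 0 0.3 0;0 0 0.6 0;0 0 0.9 0;0 0 1 0;0 0 1 0'; python3 -m creep '0 0 0.2 0;0 0 0.4 0;0 0 0.6 0;0 0 0.8 0;0 0 0.8 0'
```

```text
time_s: 12.45
tool_pos: [0.5091, 0.0846, 0.048]
eef_rot: [[0.0, 1.0, -0.001], [1.0, -0.0, -0.0], [-0.0, -0.001, -1.0]]
ft_force: [-0.5, 0.4, -0.1]
grip_width: 0.0109
grasp_force: 59.1
time_s: 12.87
tool_pos: [0.5091, 0.0846, 0.04]
eef_rot: [[0.0, 1.0, -0.001], [1.0, -0.0, -0.0], [-0.0, -0.001, -1.0]]
ft_force: [-0.1, 0.1, -0.5]
grip_width: 0.0113
grasp_force: 59.1
```

```bash
python3 -m creep '0 0 0.1 0;0 0 0.2 0;0 0 0.3 0;0 0 0.3 0'; python3 -m creep '0 0 0.05 0;0 0 0.1 0;0 0 0.1 0;0 0 0.1 0'
```

```text
time_s: 13.2
tool_pos: [0.5093, 0.0846, 0.0373]
eef_rot: [[0.0, 1.0, -0.0], [1.0, -0.0, -0.0], [-0.0, -0.0, -1.0]]
ft_force: [0.4, -0.2, 0.0]
grip_width: 0.0109
grasp_force: 59.1
time_s: 13.53
tool_pos: [0.5096, 0.0846, 0.0367]
eef_rot: [[0.0, 1.0, 0.0], [1.0, -0.0, -0.0], [-0.0, 0.0, -1.0]]
ft_force: [-0.7, -0.0, 2.1]
grip_width: 0.0109
grasp_force: 59.4
```

```bash
python3 -m creep '0 0 0.05 0;0 0 0.1 0;0 0 0.1 0;0 0 0.1 0'
```

```text
time_s: 13.87
tool_pos: [0.5097, 0.0847, 0.0365]
eef_rot: [[-0.0, 1.0, 0.001], [1.0, 0.0, -0.0], [-0.0, 0.001, -1.0]]
ft_force: [-1.4, -0.1, 8.2]
grip_width: 0.0109
grasp_force: 60.0
```

Seated: the contact force rises at exactly the expected height (flange z ≈ 54 mm). Release, rise, and go to the handle.

```bash
python3 -m creep '0 0 -0.1 0;0 0 -0.1 0;0 0 -0.1 0' 4; python3 -m creep '0 0 -1 0;0 0 -2.5 0;-1 0 -4.5 0;-3 0 -5 0;-5.5 0 -4 0' 5
python3 - <<'E'
from h import *
for c in('side','top'):
  snapshot(c)
  for t in('pin','fork_seat','fork_grip','lug_eye'):print(c,t,[(np.round(d['location'],1).tolist(),round(d['conf'],2)) for d in pinpoint(c,t)])
print(proj('side',[[.508,.085,.054],[.508,.03,.042]]),observe()['tool_pos'])
E
```

```text
time_s: 14.12
tool_pos: [0.5095, 0.0847, 0.0364]
eef_rot: [[0.0, 1.0, 0.0], [1.0, -0.0, -0.0], [-0.0, 0.0, -1.0]]
ft_force: [-0.2, -0.0, -0.8]
grip_width: 0.0398
grasp_force: 0.0
time_s: 14.53
tool_pos: [0.5129, 0.0299, 0.0804]
eef_rot: [[-0.002, 1.0, 0.009], [1.0, 0.002, -0.0], [-0.0, 0.009, -1.0]]
ft_force: [1.0, -0.9, 0.2]
grip_width: 0.0498
grasp_force: 0.0
side pin [([282.8, 258.3], 0.53)]
side fork_seat [([355.3, 276.6], 0.74), ([286.5, 258.2], 0.51)]
side fork_grip [([331.2, 268.3], 0.85), ([280.8, 250.4], 0.64), ([282.8, 261.5], 0.26)]
side lug_eye [([336.2, 240.7], 0.5), ([284.2, 266.9], 0.48)]
top pin [([307.1, 135.5], 0.72)]
top fork_seat [([221.5, 261.5], 0.87), ([306.8, 139.1], 0.66)]
top fork_grip [([233.9, 248.0], 0.66)]
top lug_eye [([282.6, 258.4], 0.49)]
[[285.54727972 260.30637803]
 [283.90976764 251.85441803]] [0.50953123 0.03032132 0.07655757]
```

```bash
python3 -m creep '0 0 2 0;0 0 4 0;0 0 5 0;0 0 6 0;0 0 6.4 0'; python3 -m creep '0 0 0.3 0;0 0 0.6 0;0 0 0.7 0;0 0 0.7 0'
```

```text
time_s: 15.45
tool_pos: [0.5088, 0.0299, 0.0113]
eef_rot: [[-0.0, 1.0, -0.002], [1.0, 0.0, 0.0], [0.0, -0.002, -1.0]]
ft_force: [-0.2, -0.1, 0.5]
grip_width: 0.0499
grasp_force: 0.0
time_s: 15.78
tool_pos: [0.5098, 0.0296, 0.0057]
eef_rot: [[0.0, 1.0, 0.001], [1.0, -0.0, -0.0], [-0.0, 0.001, -1.0]]
ft_force: [0.1, 0.1, 0.1]
grip_width: 0.0498
grasp_force: 0.0
```

```bash
python3 -m creep '0 0 0 0;0 0 0 0;0 0 0 0;0 0 0 0;0 0 0 0' 1 80; python3 -m creep '0 0 0 0;0 0 0 0'
```

```text
time_s: 16.2
tool_pos: [0.5098, 0.0296, 0.0061]
eef_rot: [[0.0, 1.0, 0.001], [1.0, -0.0, -0.0], [-0.0, 0.001, -1.0]]
ft_force: [-0.1, -0.5, 5.2]
grip_width: 0.0144
grasp_force: 79.3
time_s: 16.37
tool_pos: [0.5099, 0.0296, 0.0061]
eef_rot: [[0.0, 1.0, 0.001], [1.0, -0.0, -0.0], [-0.0, 0.001, -1.0]]
ft_force: [-0.6, 0.1, 5.5]
grip_width: 0.0146
grasp_force: 79.3
```

```bash
python3 -m creep '0 0 -0.3 0;0 0 -1 0;0 0 -2 0;0 0 -3.2 0;0 0 -4.5 0' - 100; python3 -m creep '0 0 -2 0;0 0 -4 0;0 0 -6 0;0 0 -8 0;0 0 -10 0'; python3 -m creep '0 0 0 0;0 0 0 0;0 0 0 0'
python3 - <<'E'
from h import *
L=[];S=[]
im=snapshot('side')
def g(c,t,z=None):return [np.array(d['location']) for d in pinpoint(c,t)]
snapshot('top')
R={(c,t):g(c,t) for c in('side','top') for t in('lens','camera_stand','pin','fork_joint','fork_grip','fork_seat','lug_eye')}
for i in range(2):
  snapshot('side');snapshot('top')
  for k in R:
    if k[1] in('lens','camera_stand'):R[k]=R[k]+g(*k)
for t in('lens','camera_stand','pin','fork_joint','fork_grip','fork_seat','lug_eye'):
  for a in R['side',t]:
    for b in R['top',t]:
      X,e=tri(a,b)
      if e<2.5:print(t,X.round(4),round(e,1))
print(observe()['tool_pos'])
cv2.imwrite('pics/side_lift.png',im[:,:,::-1])
E
```

```text
time_s: 16.78
tool_pos: [0.5088, 0.0297, 0.0511]
eef_rot: [[-0.0, 1.0, -0.001], [1.0, 0.0, -0.0], [-0.0, -0.001, -1.0]]
ft_force: [-0.0, -0.5, -1.7]
grip_width: 0.0139
grasp_force: 98.9
time_s: 17.2
tool_pos: [0.5088, 0.0297, 0.152]
eef_rot: [[-0.0, 1.0, -0.0], [1.0, 0.0, -0.0], [-0.0, -0.0, -1.0]]
ft_force: [0.8, -0.8, -2.0]
grip_width: 0.0139
grasp_force: 98.9
time_s: 17.45
tool_pos: [0.5084, 0.0297, 0.1498]
eef_rot: [[-0.0, 1.0, -0.002], [1.0, 0.0, -0.0], [-0.0, -0.002, -1.0]]
ft_force: [-0.8, -0.5, -1.9]
grip_width: 0.0144
grasp_force: 98.9
lens [ 0.6701 -0.141   0.1838] 0.1
lens [ 0.6675 -0.1361  0.1852] 0.8
lens [ 0.6698 -0.1327  0.1866] 0.4
lens [ 0.6701 -0.1405  0.1882] 0.3
lens [ 0.6675 -0.1356  0.1895] 1.1
lens [ 0.6698 -0.1322  0.1909] 0.1
lens [ 0.6655 -0.1408  0.1874] 1.7
lens [ 0.6629 -0.1359  0.1887] 0.9
lens [ 0.6652 -0.1325  0.1902] 2.0
camera_stand [ 0.7685 -0.1196  0.0042] 0.5
camera_stand [ 0.7733 -0.124   0.0025] 2.0
camera_stand [ 0.7712 -0.1317 -0.0023] 0.5
camera_stand [ 0.768  -0.1192  0.008 ] 0.4
camera_stand [ 0.7728 -0.1237  0.0062] 1.8
camera_stand [ 0.7707 -0.1314  0.0015] 0.4
camera_stand [ 0.7697 -0.119   0.0084] 0.2
camera_stand [ 0.7745 -0.1235  0.0066] 1.2
camera_stand [ 0.7724 -0.1311  0.002 ] 0.3
fork_joint [0.367  0.0968 0.0103] 0.2
fork_grip [0.4023 0.0493 0.0152] 0.9
fork_seat [0.3642 0.0954 0.0231] 0.2
lug_eye [ 0.3673 -0.075   0.0133] 0.3
lug_eye [ 0.4873 -0.1628  0.0858] 0.6
[0.50947096 0.02966438 0.15048395]
```

Lifted cleanly, with about 1.9 N of weight felt. From the measured lens (0.668, -0.136, 0.188), whose axis is yawed about 5°, the TCP should move (-23.1, +4.5, -0.2) cm with a turn of -0.09 rad.

```bash
python3 -m creep '-1 0.2 0 -0.01;-3 0.6 0 -0.02;-5.5 1 0 -0.03;-8 1.5 0 -0.04;-10.5 2 -0.1 -0.05'; python3 -m creep '-2.5 0.5 0 -0.01;-5 1 0 -0.02;-7.5 1.5 -0.1 -0.03;-9.5 1.9 -0.1 -0.035;-11 2.2 -0.1 -0.04';python3 -m creep '-1 0.2 0 0;-1.4 0.4 0 0;-1.5 0.4 0 0;-1.5 0.4 0 0;-1.5 0.4 0 0'
python3 - <<'E'
from h import *
a=snapshot('side')[:,:,::-1];b=snapshot('top')[:,:,::-1]
A=cv2.resize(a[120:240,190:310],(400,400),interpolation=cv2.INTER_CUBIC)
B=cv2.resize(cv2.convertScaleAbs(b[90:210,230:350],alpha=1.8),(400,400),interpolation=cv2.INTER_CUBIC)
cv2.imwrite('pics/fin.png',np.hstack([A,B]))
R={(c,t):[np.array(d['location']) for d in pinpoint(c,t)] for c in('side','top') for t in('lens','pin','fork_joint','fork_grip','fork_seat','lug_eye')}
for t in('lens','pin','fork_joint','fork_grip','fork_seat','lug_eye'):
  print(t,[x.round(1).tolist() for x in R['side',t]],[x.round(1).tolist() for x in R['top',t]])
  for p in R['side',t]:
    for q in R['top',t]:
      X,e=tri(p,q)
      if e<2.5:print(t,X.round(4),round(e,1))
s=observe();print(s['tool_pos'],s['eef_rot'][:,0],s['time_s'])
J=s['tool_pos']+[-.0063,.0553,.036];print(J,proj('side',J),proj('top',J))
E
```

```text
time_s: 19.27
tool_pos: [0.5295, -0.0762, 0.1514]
eef_rot: [[-0.051, 0.999, -0.0], [0.999, 0.051, -0.0], [-0.0, -0.0, -1.0]]
ft_force: [0.8, 0.3, -1.5]
grip_width: 0.0139
grasp_force: 98.9
time_s: 19.68
tool_pos: [0.5575, -0.1863, 0.1524]
eef_rot: [[-0.089, 0.996, 0.001], [0.996, 0.089, -0.001], [-0.001, 0.0, -1.0]]
ft_force: [0.1, 0.1, -1.4]
grip_width: 0.0141
grasp_force: 98.9
time_s: 20.1
tool_pos: [0.562, -0.1976, 0.1525]
eef_rot: [[-0.091, 0.996, -0.001], [0.996, 0.091, 0.001], [0.001, -0.0, -1.0]]
ft_force: [-1.0, 0.0, -2.5]
grip_width: 0.014
grasp_force: 98.9
lens [[218.5, 169.8]] [[308.7, 137.8], [274.0, 172.2]]
lens [ 0.6704 -0.142   0.1805] 0.7
pin [[261.5, 163.2]] [[309.5, 186.4]]
pin [ 0.5568 -0.1378  0.199 ] 0.9
fork_joint [[352.5, 281.0], [264.2, 165.2]] [[218.9, 262.0], [308.4, 188.9]]
fork_joint [0.3635 0.0976 0.0109] 0.7
fork_joint [ 0.5506 -0.1356  0.1945] 0.6
fork_grip [[328.2, 269.6], [262.6, 160.8]] [[236.3, 249.9], [332.2, 186.3], [310.5, 189.7]]
fork_grip [ 0.5549 -0.1926  0.189 ] 0.4
fork_grip [ 0.5514 -0.1394  0.2047] 2.0
fork_seat [[354.7, 276.7], [262.3, 159.9]] [[220.8, 261.6], [311.7, 184.3]]
fork_seat [0.3619 0.0923 0.0182] 1.0
fork_seat [ 0.5579 -0.1422  0.2066] 0.5
lug_eye [[335.8, 242.5], [264.0, 164.5], [259.9, 172.7]] [[310.1, 183.4], [284.9, 257.2], [333.1, 187.4]]
lug_eye [ 0.3683 -0.0848  0.0023] 0.8
lug_eye [ 0.5572 -0.1396  0.1955] 2.0
lug_eye [ 0.5519 -0.1965  0.1775] 0.0
lug_eye [ 0.5631 -0.1424  0.1725] 0.1
lug_eye [ 0.5581 -0.2007  0.1526] 2.0
[ 0.56225151 -0.19871707  0.15249256] [-8.98234268e-02  9.95957701e-01 -9.95424088e-05] 20.8
[ 0.55595151 -0.14341707  0.18849256] [[262.62751923 166.58092011]] [[311.38225804 186.04277123]]
```

View pics/fin.png

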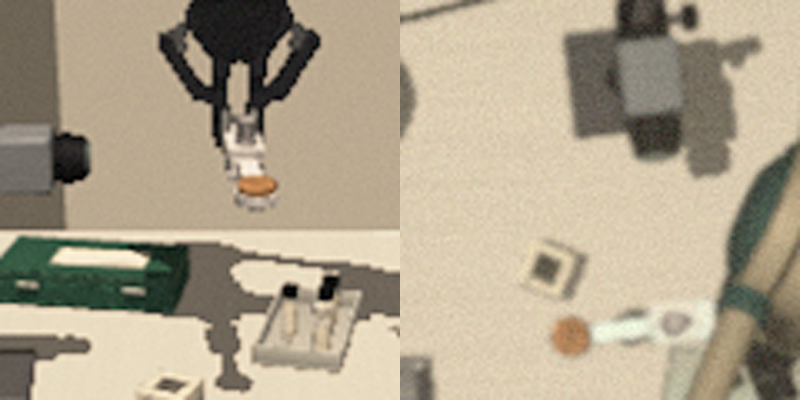

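Left pane: the joined manipulator is held upright, pin head on top at (243,127), level with the lens at (85,157). Right pane: pin head at (678,320), about 3 mm off the lens axis and about 115 mm from the glass at (655,155), with the fork square to the axis. The box and vials are untouched. A small trim, settle, then sign off.

```bash
python3 -m creep '0.1 -0.2 0.1 0;0.2 -0.4 0.2 0;0.2 -0.5 0.2 0;0.2 -0.5 0.2 0;0.2 -0.5 0.2 0'; python3 -m creep '0 0 0 0;0 0 0 0;0 0 0 0;0 0 0 0;0 0 0 0';python3 -m creep '0 0 0 0;0 0 0 0;0 0 0 0;0 0 0 0;0 0 0 0'; python3 -c "
from bench import *
print(sign_off())"
```

```text
time_s: 21.22
tool_pos: [0.557, -0.1972, 0.1505]
eef_rot: [[-0.09, 0.996, 0.0], [0.996, 0.09, -0.0], [-0.0, 0.0, -1.0]]
ft_force: [-0.1, -0.7, -1.1]
grip_width: 0.0143
grasp_force: 98.9
time_s: 21.63
tool_pos: [0.5571, -0.1971, 0.1505]
eef_rot: [[-0.09, 0.996, 0.0], [0.996, 0.09, -0.0], [-0.0, -0.0, -1.0]]
ft_force: [1.1, -0.1, -2.0]
grip_width: 0.0138
grasp_force: 98.9
time_s: 22.05
tool_pos: [0.5571, -0.1971, 0.1505]
eef_rot: [[-0.09, 0.996, 0.0], [0.996, 0.09, -0.0], [-0.0, 0.0, -1.0]]
ft_force: [0.3, 0.9, -1.7]
grip_width: 0.0144
grasp_force: 98.9
the job is handed in; nothing more can be done
None
```

I handed the job in at about 22 s: the pin is seated in the fork and the joined manipulator is held still before the lens, about 120 mm away by my measurement, with the box and vials untouched; sign-off returned no verdict.

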